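Slip the union nut round the bent copper tail

TASK

Slip the loose octagonal brass union nut onto the free plain end of the bent copper tail, open mouth first, and ease it along the tube and round the bend until it is fully home over the collar at the stand; then let go of it. The copper is soft: keep the nut in line with the tube so that it does not bind, use no more than about a kilogram of push, and do not bend the tail. Leave the oil bottle, the meter and the grey cup beside the work where they are.

Things in the scene. Friction and masses are not known exactly. Their poses are not given: they have to be found in the camera images.
- union_nut: Loose octagonal brass union nut, 34 mm across flats, 26 mm long, 0.12 kg, lying on a flat: axis level, 17 mm up, two upright flats at its sides for the grip. Origin on the axis at mid length, +x along the axis out of the open mouth. Mouth 26 mm wide, 10 mm deep (x = 3 to 13 mm); behind it a plain bore 17 mm wide, 16 mm long (x = -13 to 3 mm). The step at x = 3 mm is the shoulder.
- nut_mouth (a point): Centre of the nut's open mouth, on its axis, 13 mm in +x from the nut's origin.
- tail_stand: Grey stand, fixed to the bench. It holds a bent 15 mm copper tail level by its collar end; the tube axis is 115 mm up. Origin: middle of the foot's underside (foot 120 x 96 mm), z up. In its frame the bracket (46 mm wide, 138 mm high) ends at y = 10 mm, a lock nut at 18.5; the tube runs along +y at x = 0 from y = 41 to 81 mm, then bends towards -x.
- collar_seat (a point): On the tube axis, the stand-far face of the collar (24 mm wide, 5 mm thick; stand frame 0, 41, 115 mm), where the nut's shoulder stops; axes as the stand's, y along the tube away from the stand. With the nut home its origin lies at y = +3 mm here and its mouth covers the collar.
- bend_start (a point): On the tube axis where the bend begins (stand frame 0, 81, 115 mm; axes as the stand's). The tube bends level towards -x, nominally 90 degrees at 45 mm centre-line radius, then runs straight 50 mm to its plain end. Bent by hand: at the start, the middle and the end of the bend the direction is off by up to 0.05 rad, each on its own, so tube and nominal shape part by some mm.
- tail_end (a point): Centre of the free plain end, 115 mm up (stand frame nominally -95, 126, 115 mm); 3 mm taper down to 10 mm width. x points into the tube along the free leg, z up. Soft copper: a moment of about 1.6 N m anywhere in the bend bends it for good; over 20 N from nut or gripper spoils it.
- oiler: White oil bottle with red nozzle, 49 mm wide, 150 mm tall, loose, standing beyond the bend; origin at the centre of its underside. Not to be moved.
- next_meter: Blue water meter with brass ends, 75 x 185 x 120 mm, loose, standing beside the stand; origin at the centre of its underside. Not to be moved.
- grey_cup: Grey plastic register cup with lid, 67 mm wide, 65 mm tall, standing loose beside the stand; origin at the centre of its underside. Not to be moved.
Mind the look-alikes: they are no part of the job. Several things have the shape of the union_nut; the one meant has the colours described above. There is more than one size of the tail_stand; the job needs the larger.

How it is judged:
By the outcome, as a careful person would: the job done as asked, in the order asked, and still so for the second after the job is handed in, with the robot touching nothing.
It also fails if it takes over 72 s, if anything falls off the work surface, if the arm or the gripper's body presses on something with over 40 N, if the wrist force passes 120 N, or if a joint passes its speed limit or range.

ROBOT

A 6-joint arm with a two-finger parallel gripper is mounted at the origin on the work surface; the furniture and walls round the work are solid. World frame = base frame: x ahead of the robot, y to its left, z up, the work surface at z = 0. Lengths are in mm, angles in degrees, forces in N, time in s.
With the tool pointing down it reaches from about 350 to 850 mm from the base axis. Payload 8.1 kg.
Tool frame: the origin (TCP) lies at the very end of the fingers, on their centre line; the grasp point (between the pads) lies 19 mm behind it (r.grip_point_offset is the distance from the TCP to the grasp point, in mm); z points along the fingers, y is the line along which they close (so a half turn about z gives the same grasp; the last joint's range is limited). The gripper opens to 85 mm and grips with 20 to 120 N. Pads are 22 mm wide; open, the fingers measure 114 mm over their backs; the gripper's body (76 mm by 85 mm) begins 54 mm behind the grasp point. The pads swing forward as they close: fully open they stand 13 mm farther back than shut.
Start: joints at [-74.909, 7.471, 85.268, -0, 87.261, -4.893], TCP at [205.082, -563.867, 231.292] pointing down, gripper open.
Joint ranges: [-169.43, 169.43], [-51.17, 129.36], [1.28, 143.12], [-76.62, 256.62], [0, 156.53], [-152.29, 152.29]. Speed limits (degrees/s): [136.94, 136.94, 159.86, 180, 180, 180].

INTERFACE

Orientations are given as [roll, pitch, yaw] about the fixed x, y, z axes, in that order (R = Rz(yaw) Ry(pitch) Rx(roll)).
In Python, from bench import status, eyes, r gives the robot as it stands.
- The arm moves only by the shell command python3 -m handwheel 'ROWS' [FORCE]. ROWS is a JSON object whose one key "series" holds a list that holds one entry, the list of rows, each a list of 7 numbers: the shift along the tool's x, y, z in cm, then the turn, a rotation vector about the tool's x, y, z in rad, then the opening, from 0 (shut) to 1 (fully open). In form: {"series": [[[tx, ty, tz, rx, ry, rz, claw], ...]]}. A call has 1 to 12 rows; each row is the pose to reach, as a shift and turn from the pose commanded when the call began, along the tool's axes at that moment; what a row does not reach only later rows make up. A row lasts 1/8 s, in which the tool goes at most 62.5 mm and 10.7 degrees, less where a joint would pass 70% of its speed; a pose out of reach is approached as far as the arm can. A call with a gripper value outside its range is refused whole. The fingers move at their own pace and stop on an object; FORCE is the grip in N (left out, the last holds). Time passes only in rows, so rows that repeat a pose let the fingers close. It gives the time, the measured TCP pose, the force, the opening and the grip force at its end, in the units of the state.
- status.sense(): the state, without advancing time (a new reading comes with each control period).
- eyes.snapshot(name): name is "scene" or "top" or "wrist"; returns a dict with "img" (384x512x3 uint8, red, green, blue), "mtx" (3x3 intrinsics, pixels), "R" (3x3) and "t" (3): a world point X has camera coordinates R X + t. Camera axes: x right, y down, z forward; pixel columns grow to the right and rows downward; lengths in mm; the calibration is good to about 2 mm. A picture is of the moment at which its call begins. There is no depth.
- r.hand_in(): hands the job in; it is judged then, once.
The state is a dict: "time": time; "joint_pos": joint angles; "qd": joint speeds; "joint_efforts": joint torques, N m; "tool_pos": TCP position; "tcp_rot": TCP orientation; "ft_force": force on the tool from outside, world axes, zero at the start; "wrist_torque": the same for the moment, N m; "finger_gap": finger opening in mm; "grip_force": force on a finger pad.
Only numpy, scipy, OpenCV 4.12 (cv2) and the standard library are available. Lean on these libraries where they do the work, as an engineer would, in place of code of your own. Each camera call takes 0.05 s, during which the arm holds its last target. There are 200 camera calls.

## Working session

There is one attempt and no reset: what is moved stays moved. The work goes in short steps, Python scripts to look and compute and a shell command to move; the robot and the scene stay as the last step left them, time stands still between calls to the robot, and variables do not carry over. Pictures are saved under pics/ and viewed, at most 10 in all, crops included, and the job is handed in when it is done.

```bash
ls; mkdir -p pics; python3 - <<'E'
from bench import status, eyes, r
import cv2,numpy as np
print(status.sense())
for n in("scene","top"):
    s=eyes.snapshot(n); cv2.imwrite(f"pics/{n}0.png",s["img"][...,::-1]); np.savez(f"{n}0.npz",**s); print(n,s["mtx"].tolist(),np.round(s["R"],3).tolist(),s["t"])
a=cv2.imread("pics/scene0.png")
b=cv2.imread("pics/top0.png")
cv2.imwrite("pics/s0.png",cv2.resize(a,(800,600),interpolation=2));cv2.imwrite("pics/t0.png",cv2.resize(b,(800,600),interpolation=2))
E
```

```text
pics
{'time': 0.0, 'joint_pos': array([-7.49055635e+01,  7.51605910e+00,  8.53300013e+01, -2.96967750e-04,
        8.72610275e+01, -4.89338307e+00]), 'qd': array([-0.05136626,  0.02136588,  0.04146066, -0.05058814, -0.07069172,
       -0.00695984]), 'joint_efforts': array([ 7.62177533e-04, -5.69394064e+01, -5.00559926e+01, -2.25147169e-04,
        1.45479647e-02, -2.40830281e-05]), 'tool_pos': array([ 204.96375595, -563.31762024,  230.22759482]), 'tcp_rot': array([-1.79893277e+02, -8.83926761e-03,  1.99878258e+01]), 'ft_force': array([0.20945689, 0.13753284, 0.17788767]), 'wrist_torque': array([ 0.00559609, -0.02085693, -0.01935687]), 'grip_force': 0.0, 'finger_gap': 85.56480713895962}
scene [[482.3442658679926, 0.0, 255.0569924718676], [0.0, 482.3442658679926, 195.70496931298402], [0.0, 0.0, 1.0]] [[-0.887, -0.461, 0.005], [-0.186, 0.348, -0.919], [0.422, -0.816, -0.395]] [ 561.35218795  216.46780394 1072.22203222]
top [[353.39898607972884, 0.0, 257.4515690425191], [0.0, 353.39898607972884, 195.2854281891947], [0.0, 0.0, 1.0]] [[-0.003, -1.0, 0.005], [-0.993, 0.003, -0.116], [0.116, -0.005, -0.993]] [ 10.87502286 635.86810203 878.71367765]
```

View pics/s0.png

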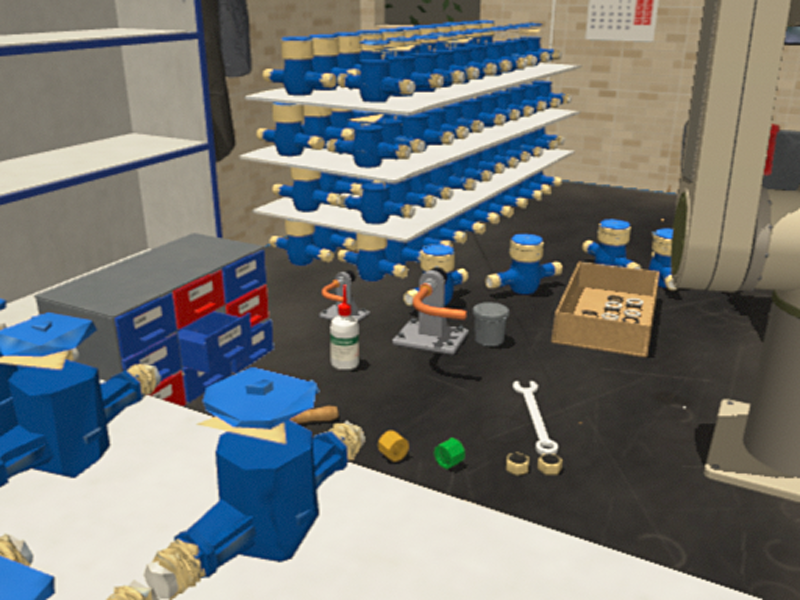

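View pics/t0.png

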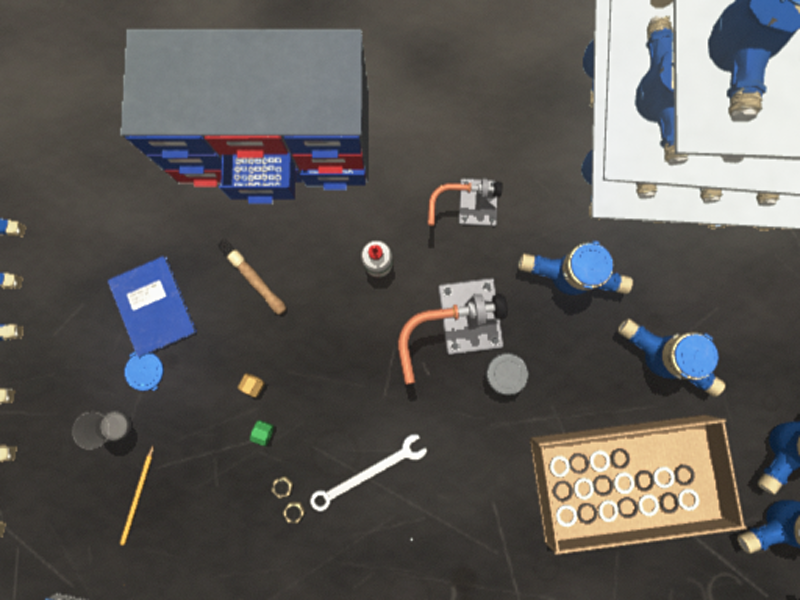

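Nut candidates in the top view (800x600): brass/yellow (251,385), green (262,433), and two flat rings at (282,487) and (293,513). The brass one lying on a flat fits. Stands: the larger one is at (470,315) and the small one at (478,202). I'll check both in an enlarged crop.

```bash
python3 - <<'E'
import cv2,numpy as np
b=cv2.imread("pics/top0.png");a=cv2.imread("pics/scene0.png")
def c(im,x,y,w,h,k): return cv2.resize(im[y:y+h,x:x+w],(w*k,h*k),interpolation=cv2.INTER_CUBIC)
o=np.zeros((600,800,3),np.uint8)
o[:300,:400]=c(b,140,230,50,75,8)[:300,:400] if 0 else c(b,140,230,50,37,8)[:300].repeat(1,0)[:296].__class__ and cv2.copyMakeBorder(c(b,140,230,50,37,8),0,4,0,0,0)
o[:300,400:]=cv2.copyMakeBorder(c(a,235,270,66,50,6),0,0,0,4,0)
o[300:,:400]=c(b,245,175,100,75,4)
o[300:,400:]=c(a,230,165,100,75,4)
cv2.imwrite("pics/crop1.png",o)
E
```

```text
(no output)
```

View pics/crop1.png

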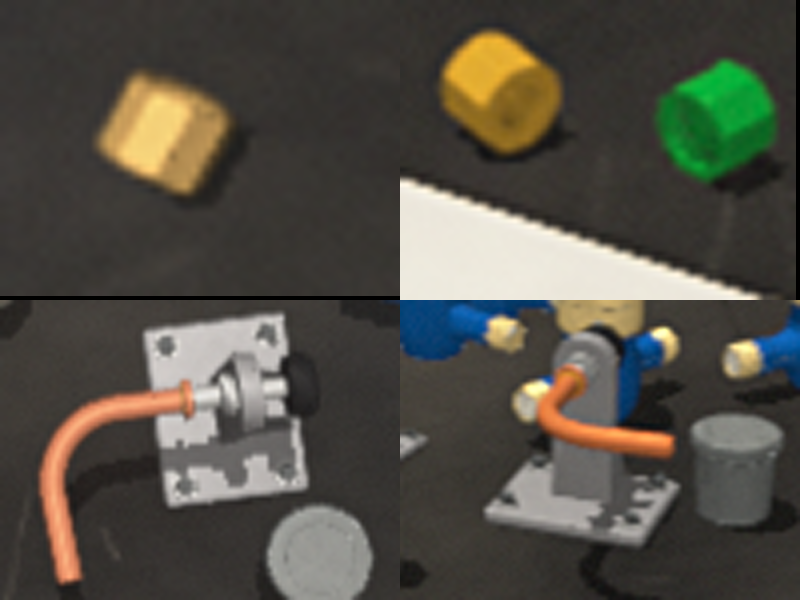

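```bash
cat > h.py <<'E'
import numpy as np,cv2
def ray(s,uv,z):
    R,t,K=s["R"],s["t"],s["mtx"]; uv=np.atleast_2d(np.array(uv,float))
    d=(R.T@np.linalg.inv(K)@np.c_[uv,np.ones(len(uv))].T).T; c=-R.T@t
    return c+d*((z-c[2])/d[:,2])[:,None]
def proj(s,X):
    p=(s["R"]@np.atleast_2d(X).T).T+s["t"]; q=(s["mtx"]@p.T).T; return q[:,:2]/q[:,2:]
def orange(img,box=None):
    h=cv2.cvtColor(img,cv2.COLOR_RGB2HSV); return ((h[...,0]<14)&(h[...,1]>110)&(h[...,2]>90)).astype(np.uint8)
E
python3 - <<'E'
from h import *
s=np.load("top0.npz"); c=-s["R"].T@s["t"]; print("cam",c)
print("nut",ray(s,[159.4,245.6],34))
m=orange(s["img"]); m[:180]=0; m[255:]=0; m[:,:250]=0;m[:,296:]=0
ys,xs=np.where(m); print(len(xs),xs.min(),xs.max(),ys.min(),ys.max())
# columns: center for horizontal part, rows for vertical part
for x in range(268,296,3):
    y=np.where(m[:,x])[0]; print("c",x,len(y),ray(s,[x+0,y.mean()],115)[0,:2].round(1))
for y in range(200,252,4):
    x=np.where(m[y])[0]; 
    if len(x): print("r",y,len(x),ray(s,[x.mean(),y],115)[0,:2].round(1))
# stand foot corners in crop ->
cr=np.array([[145,330],[283,313],[308,488],[170,508]]); print(ray(s,np.c_[245+cr[:,0]/4,175+(cr[:,1]-300)/4],8).round(1))
for n,uv,z in(("cup",(507,372),65),("oil",(376,252),150),("meter",(590,265),120)): print(n,ray(s,np.array(uv)/1.5625,z).round(0))
E
```

```text
cam [529.61281475  13.96110201 946.51972545]
nut [[507.57974742 259.74083736  34.        ]]
461 255 292 195 245
c 268 8 [607.2 -15.5]
c 271 7 [610.7 -22.6]
c 274 7 [613.1 -29.7]
c 277 7 [613.  -36.8]
c 280 7 [613.  -43.9]
c 283 6 [614.2 -51. ]
c 286 5 [615.4 -58.1]
c 289 6 [616.5 -65.3]
c 292 7 [615.3 -72.4]
c 295 0 [nan nan]
r 200 26 [615.4 -42.8]
r 204 19 [606.  -22.6]
r 208 9 [596.6  -1.3]
r 212 8 [587.1   4.7]
r 216 7 [577.7   8.2]
r 220 6 [568.3   9.5]
r 224 7 [558.9   8.3]
r 228 7 [549.6   6. ]
r 232 6 [540.3   4.9]
r 236 7 [530.9   3.7]
r 240 7 [521.7   1.4]
r 244 7 [512.4  -0.9]
[[ 673.7  -55.3    8. ]
 [ 685.  -148.3    8. ]
 [ 567.5 -162.2    8. ]
 [ 554.5  -70.5    8. ]]
cup [[ 525. -157.   65.]]
oil [[701.  48. 150.]]
meter [[ 687. -277.  120.]]<stdin>:8: RuntimeWarning: Mean of empty slice.
  ret = ret.dtype.type(ret / rcount)
```

```bash
cat >> h.py <<'E'
from scipy.spatial.transform import Rotation as Ro
def Rt(st): return Ro.from_euler("xyz",st["tcp_rot"],degrees=True).as_matrix()
def goal(pos,yaw,base=None):
    "rows from base (pos,yaw) else from measured; tool pointing down"
    from bench import status
    st=status.sense(); p0,R0=(st["tool_pos"],Rt(st)) if base is None else (np.array(base[0]),Ro.from_euler("xyz",[180,0,base[1]],degrees=True).as_matrix())
    R1=Ro.from_euler("xyz",[180,0,yaw],degrees=True).as_matrix()
    print("shift cm",(R0.T@(np.array(pos)-p0)/10).round(3),"rotvec",Ro.from_matrix(R0.T@R1).as_rotvec().round(4))
E
python3 - <<'E'
from h import *
from bench import eyes,status
s=eyes.snapshot("wrist"); c=-s["R"].T@s["t"]; st=status.sense(); R=Rt(st)
print("cam in tool",R.T@(c-st["tool_pos"]),"axes(rows x,y,z) in tool\n",(s["R"]@R).round(3),s["mtx"])
goal([560,-20,330],90,([205.082,-563.867,231.292],20)); goal([507,260,200],-14,([205.082,-563.867,231.292],20)) ; goal([507,260,200],166,([205.082,-563.867,231.292],20))
E
```

```text
cam in tool [  74.65610063   -1.33462781 -141.12685832] axes(rows x,y,z) in tool
 [[ 0.     1.    -0.   ]
 [-0.955  0.    -0.295]
 [-0.295  0.     0.955]] [[339.25373766   0.         256.90249081]
 [  0.         339.25373766 188.89409815]
 [  0.           0.           1.        ]]
shift cm [ 51.953 -38.968  -9.871] rotvec [-0.      0.     -1.2217]
shift cm [ 56.549 -67.092   3.129] rotvec [ 0.     -0.      0.5934]
shift cm [ 56.549 -67.092   3.129] rotvec [-0.      0.     -2.5482]
```

```bash
python3 - <<'E'
from h import *
goal([560,-70,200],90,([205.082,-563.867,231.292],20))
E
```

```text
shift cm [ 50.243 -34.269   3.129] rotvec [-0.      0.     -1.2217]
```

```bash
python3 -m handwheel '{"series": [[[5,-3.4,0.3,0,0,-0.122,1],[10,-6.9,0.6,0,0,-0.244,1],[15,-10.3,0.9,0,0,-0.367,1],[20,-13.7,1.2,0,0,-0.489,1],[25,-17.1,1.6,0,0,-0.611,1],[30,-20.6,1.9,0,0,-0.733,1],[35,-24,2.2,0,0,-0.855,1],[40,-27.4,2.5,0,0,-0.977,1],[45,-30.8,2.8,0,0,-1.1,1],[50.2,-34.3,3.1,0,0,-1.222,1],[50.2,-34.3,3.1,0,0,-1.222,1],[50.2,-34.3,3.1,0,0,-1.222,1]]]}'
python3 - <<'E'
from h import *
from bench import eyes
s=eyes.snapshot("wrist"); np.savez("w1.npz",**s)
im=s["img"][...,::-1]
cv2.imwrite("pics/w1.png",cv2.resize(im,(800,600),interpolation=2))
E
```

```text
time: 1.65
tool_pos: [559.3, -69.8, 199.8]
tcp_rot: [-179.9, 0.0, 90.0]
ft_force: [0.4, -0.0, -0.2]
finger_gap: 85.6
grip_force: 0.0
```

View pics/w1.png

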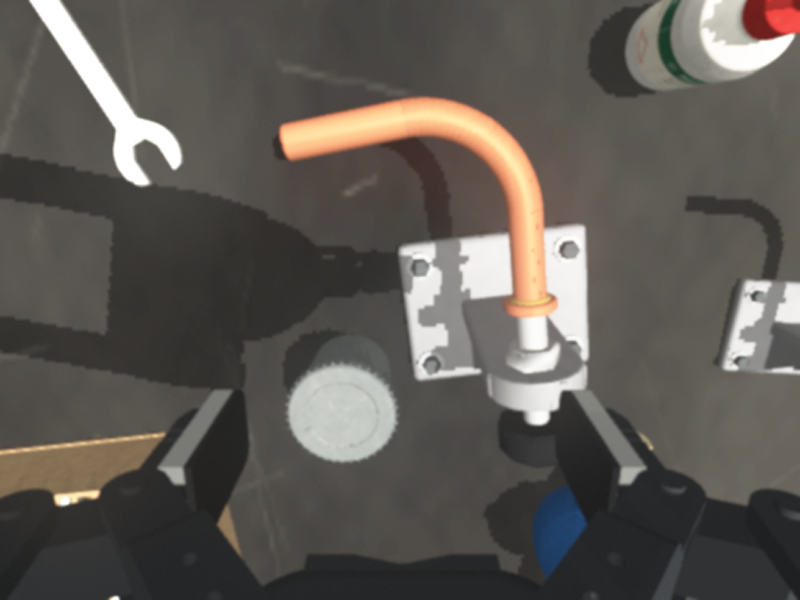

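```bash
cat > fit.py <<'E'
from h import *
from scipy.optimize import least_squares
from scipy.ndimage import map_coordinates
L1,Rr,L3=40,45,50
def model(p,step=1.0):
    "p: collar x,y, dir, e1,e2,e3 -> pts, tangent angle, s ; s=0 at collar seat"
    x,y,f,e1,e2,e3=p; A=[];S=[]; arc=Rr*np.pi/2
    s=np.arange(0,L1+arc+L3+1e-6,step); k=1/Rr
    # stand +y dir -> bends towards stand -x (left turn about z)
    a=f+k*np.clip(s-L1,0,arc)+e1*(s>L1)+e2*(s>L1+arc/2)+e3*(s>L1+arc)
    am=(a[1:]+a[:-1])/2
    P=np.c_[x+np.r_[0,np.cumsum(np.cos(am)*np.diff(s))],y+np.r_[0,np.cumsum(np.sin(am)*np.diff(s))]]
    return P,a,s
def warp(s,x0,y0,n,m,z=115,res=.25):
    X,Y=np.meshgrid(x0+np.arange(n)*res,y0+np.arange(m)*res)
    q=proj(s,np.c_[X.ravel(),Y.ravel(),np.full(X.size,z)]).astype(np.float32)
    return cv2.remap(s["img"],q[:,0].reshape(m,n),q[:,1].reshape(m,n),cv2.INTER_LINEAR)
def fit(s,p0,verbose=1,lo=4):
    x0,y0=480,-100; M=orange(warp(s,x0,y0,720,560)).astype(float)
    p=np.array(p0,float); u=np.arange(-14,14.01,.25)
    for it in range(5):
        P,a,S=model(p); sel=(S>lo)&(S<S[-1]-2)&(np.arange(len(S))%3==0)
        N=np.c_[-np.sin(a),np.cos(a)]; C=[];W=[]
        for q,n in zip(P[sel],N[sel]):
            pts=q+u[:,None]*n; v=map_coordinates(M,[(pts[:,1]-y0)*4,(pts[:,0]-x0)*4],order=1)>.5
            C.append(q+n*u[v].mean() if v.any() else q*np.nan); W.append(v.sum()*.25)
        C=np.array(C); W=np.array(W); ok=(W>11)&(W<18)
        # free end
        t=np.array([np.cos(a[-1]),np.sin(a[-1])]); uu=np.arange(-20,15,.25); pts=P[-1]+uu[:,None]*t
        v=map_coordinates(M,[(pts[:,1]-y0)*4,(pts[:,0]-x0)*4],order=1)>.5; E=P[-1]+t*uu[v].max()
        def res(p):
            P,a,S=model(p); D=P[sel][ok]-C[ok]; N=np.c_[-np.sin(a),np.cos(a)][sel][ok]
            return np.r_[(D*N).sum(1),((P[-1]-E)@t)*5,p[3:]*3]
        p=least_squares(res,p).x
    if verbose: print("p",p.round(4).tolist(),"n",ok.sum(),"/",sel.sum(),"width",W[ok].mean().round(2),"res",np.abs(res(p)[:ok.sum()]).mean().round(2),np.abs(res(p)[:ok.sum()]).max().round(2),"end",model(p)[0][-1].round(1),E.round(1),"dir",np.degrees(model(p)[1][[0,-1]]).round(2))
    return p
E
python3 - <<'E'
from fit import *
s=dict(np.load("w1.npz")); p=fit(s,[615,-68,np.radians(97),0,0,0]); np.save("p1.npy",p)
print("collar px->",ray(s,np.array([[508,300],[555,300],[530,296]])*.64,115).round(1))
s=dict(np.load("top0.npz"));fit(s,p)
goal([530,205,190],120,([559.3,-69.8,200],90))
E
```

```text
fit.py:35: RuntimeWarning: Mean of empty slice.
  if verbose: print("p",p.round(4).tolist(),"n",ok.sum(),"/",sel.sum(),"width",W[ok].mean().round(2),"res",np.abs(res(p)[:ok.sum()]).mean().round(2),np.abs(res(p)[:ok.sum()]).max().round(2),"end",model(p)[0][-1].round(1),E.round(1),"dir",np.degrees(model(p)[1][[0,-1]]).round(2))
  ret = ret.dtype.type(ret / rcount)
Traceback (most recent call last):
  File "fit.py", line 35, in fit
    if verbose: print("p",p.round(4).tolist(),"n",ok.sum(),"/",sel.sum(),"width",W[ok].mean().round(2),"res",np.abs(res(p)[:ok.sum()]).mean().round(2),np.abs(res(p)[:ok.sum()]).max().round(2),"end",model(p)[0][-1].round(1),E.round(1),"dir",np.degrees(model(p)[1][[0,-1]]).round(2))
                                                                                                                                                       ~~~~~~~~~~~~~~~~~~~~~~~~~~~~~^^
ValueError: zero-size array to reduction operation maximum which has no identity
```

```bash
sed -i 's/h\[...,0\]<14)&(h\[...,1\]>110)/h[...,0]<16)\&(h[...,1]>90)/' h.py; python3 - <<'E'
from fit import *
s=dict(np.load("w1.npz")); h=cv2.cvtColor(s["img"],cv2.COLOR_RGB2HSV)
for x,y in((350,127),(430,110),(525,250),(525,200)): print(h[int(y*.64),int(x*.64)-4:int(x*.64)+5].tolist())
w=warp(s,480,-100,720,560); cv2.imwrite("pics/warp.png",w[...,::-1])
M=orange(w); print(M.sum(), np.where(M)[0].min() if M.any() else 0)
try:
  p=fit(s,[615,-68,np.radians(97),0,0,0]); np.save("p1.npy",p)
  s=dict(np.load("top0.npz"));fit(s,p)
except Exception as e: print(e)
E
```

```text
[[20, 88, 255], [20, 87, 255], [21, 86, 255], [20, 85, 255], [21, 85, 255], [21, 84, 255], [21, 84, 255], [21, 83, 255], [21, 83, 255]]
[[17, 103, 255], [17, 103, 255], [18, 101, 255], [18, 100, 255], [18, 100, 255], [17, 102, 255], [17, 103, 255], [18, 101, 255], [18, 101, 255]]
[[10, 126, 241], [11, 124, 247], [12, 119, 250], [13, 115, 252], [14, 109, 254], [16, 103, 254], [18, 95, 255], [19, 94, 255], [16, 105, 254]]
[[12, 119, 252], [14, 114, 253], [16, 107, 254], [18, 98, 255], [20, 89, 255], [21, 84, 255], [21, 86, 255], [20, 92, 255], [18, 99, 255]]
27492 107
zero-size array to reduction operation maximum which has no identity
```

```bash
sed -i 's/h\[...,0\]<16)&(h\[...,1\]>90)/h[...,0]<24)\&(h[...,1]>65)/' h.py; python3 - <<'E'
from fit import *
s=dict(np.load("w1.npz")); 
p=fit(s,[615,-68,np.radians(97),0,0,0]); np.save("p1.npy",p)
s=dict(np.load("top0.npz"));fit(s,p)
goal([530,205,190],120,([559.3,-69.8,200],90))
E
```

```text
p [615.1381, -62.9219, 1.6995, 0.0849, -0.0005, -0.018] n 51 / 51 width 16.26 res 0.06 0.15 end [508.2   1.7] [508.1   1.7] dir [ 97.37 191.17]
p [616.5895, -65.3954, 1.691, 0.1074, -0.0081, -0.0228] n 51 / 51 width 16.33 res 0.16 0.5 end [509.5  -1.4] [509.5  -1.3] dir [ 96.88 191.28]
shift cm [27.48 -2.93  1.  ] rotvec [ 0.      0.     -0.5236]
```

```bash
python3 - <<'E'
from h import *
R0=Ro.from_euler("xyz",[180,0,90],degrees=True).as_matrix();p0=np.array([559.3,-69.8,200])
R1=Ro.from_euler("xyz",[180,0,166],degrees=True).as_matrix()@Ro.from_rotvec([0,-np.radians(25),0]).as_matrix()
nut=np.array([507,260,20.]); f=R1@np.array([-.295,0,.955]); cam=nut-f*240+R1@np.array([-20,0,0]); tcp=cam-R1@np.array([74.7,-1.3,-141.1])
print(cam,tcp,(R0.T@(tcp-p0)/10).round(2),Ro.from_matrix(R0.T@R1).as_rotvec().round(3))
E
```

```text
[368.34033443 294.57173749 206.25673709] [492.20513807 265.02857109 109.94629249] [33.48 -6.71  9.01] [-0.289 -0.37  -1.304]
```

```bash
python3 -m handwheel '{"series": [[[4,-0.7,0,0,0,-0.13,1],[8,-1.4,0,0,0,-0.26,1],[12,-2.2,0.5,-0.06,-0.08,-0.39,1],[16,-3,1.5,-0.09,-0.12,-0.52,1],[20,-4,3,-0.12,-0.16,-0.65,1],[24,-4.8,5,-0.15,-0.2,-0.78,1],[28,-5.6,7,-0.18,-0.24,-0.91,1],[32,-6.4,8,-0.21,-0.28,-1.04,1],[33.5,-6.7,9,-0.25,-0.32,-1.17,1],[33.5,-6.7,9,-0.289,-0.37,-1.304,1],[33.5,-6.7,9,-0.289,-0.37,-1.304,1]]]}'
python3 - <<'E'
from h import *
from bench import eyes
s=eyes.snapshot("wrist"); np.savez("w2.npz",**s)
print(proj(s,[507,260,17]))
im=s["img"][...,::-1]
u,v=proj(s,[507,260,17])[0].astype(int)
a=cv2.resize(im,(400,300),interpolation=3); c=cv2.resize(im[max(0,v-50):v+50,max(0,u-66):u+67],(800,600),interpolation=2)
c[:300,:0]=0
cv2.imwrite("pics/w2.png",c)
E
```

```text
time: 3.08
tool_pos: [491.9, 263.5, 109.7]
tcp_rot: [-180.0, 25.0, 165.9]
ft_force: [-0.3, -0.0, 0.5]
finger_gap: 85.5
grip_force: 0.0
[[256.67690628 161.93503123]]
```

View pics/w2.png

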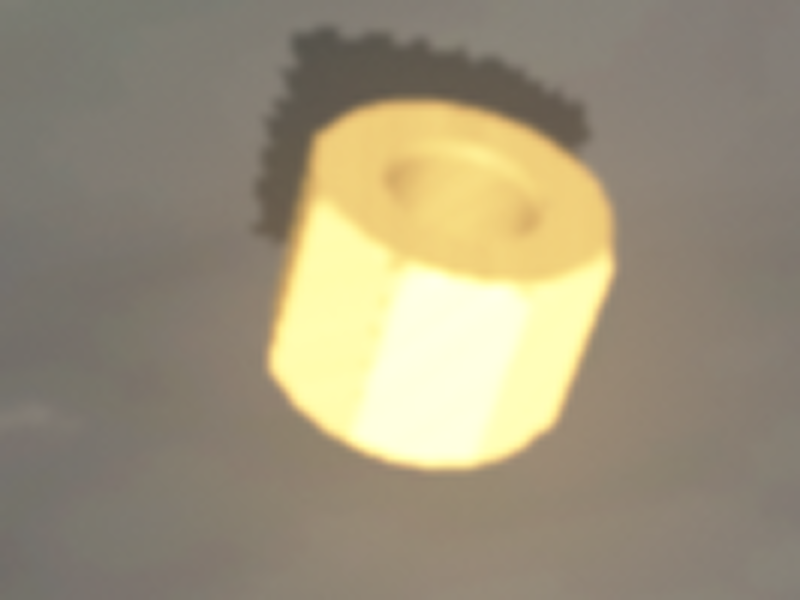

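The brass nut is confirmed. It has a brass octagonal body, and the face towards the robot (crop ~(465,195)) shows the 17 mm plain bore, so the mouth points away from the robot. The corners of its top flat are at crop (400,262), (527,283), (350,435) and (478,460).

```bash
python3 - <<'E'
from h import *
s=dict(np.load("w2.npz")); c=np.array([[400,262],[527,283],[350,435],[478,460]])*np.array([133/800,1/6])+[256-66,161-50]
P=ray(s,c,34)[:,:2]; print(P.round(1),"len",np.linalg.norm(P[:2].mean(0)-P[2:].mean(0)),"wid",np.linalg.norm(P[0]-P[1]),np.linalg.norm(P[2]-P[3]))
d=P[2:].mean(0)-P[:2].mean(0); yaw=np.degrees(np.arctan2(d[1],d[0])); cen=P.mean(0); print("centre",cen,"yaw",yaw)
R0=Ro.from_euler("xyz",[180,0,166],degrees=True).as_matrix()@Ro.from_rotvec([0,-np.radians(25),0]).as_matrix();p0=np.array([492.2,264.3,110])
for z in(110,5):
  R1=Ro.from_euler("xyz",[180,0,yaw+180],degrees=True).as_matrix()
  print((R0.T@(np.r_[cen,z]-p0)/10).round(2),Ro.from_matrix(R0.T@R1).as_rotvec().round(3))
E
```

```text
[[488.6 264.5]
 [494.6 276.8]
 [510.6 253.2]
 [517.8 266.3]] len 25.11322949787863 wid 13.616744489565578 14.928334966323916
centre [502.90606017 265.19941467] yaw -25.770852109387786
[-0.92  0.35  0.43] [0.045 0.435 0.202]
[3.52 0.35 9.95] [0.045 0.435 0.202]
```

```bash
python3 -m handwheel '{"series": [[[-0.3,0.1,0.1,0.015,0.145,0.067,1],[-0.6,0.2,0.3,0.03,0.29,0.134,1],[-0.92,0.35,0.43,0.045,0.435,0.202,1],[-0.92,0.35,0.43,0.045,0.435,0.202,1]]]}'
python3 - <<'E'
from h import *
from bench import eyes
s=eyes.snapshot("wrist"); np.savez("w3.npz",**s)
im=s["img"][...,::-1]
u,v=proj(s,[503,265,34])[0].astype(int);print(u,v)
cv2.imwrite("pics/w3.png",cv2.resize(im[v-60:v+60,u-80:u+80],(800,600),interpolation=2))
E
```

```text
time: 3.62
tool_pos: [506.4, 264.1, 110.8]
tcp_rot: [180.0, -0.0, 153.8]
ft_force: [-0.6, 0.2, -0.1]
finger_gap: 85.4
grip_force: 0.0
255 197
```

View pics/w3.png

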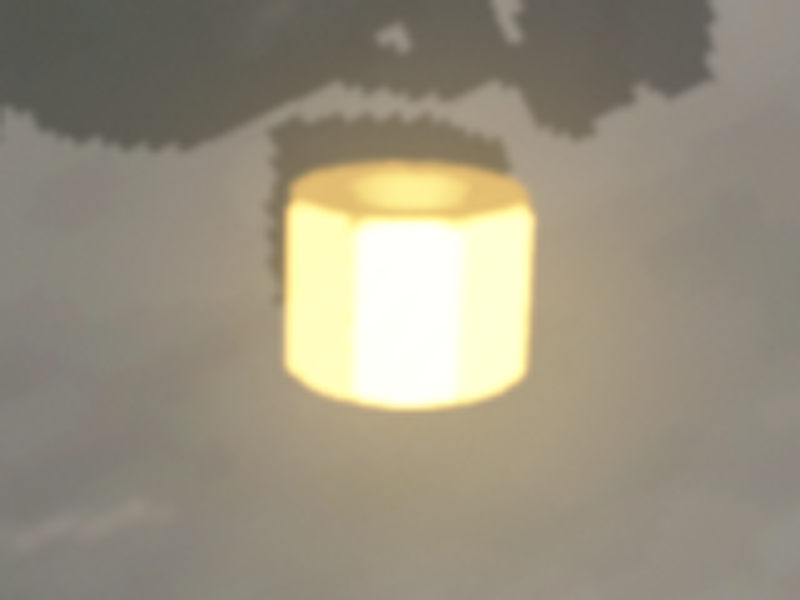

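```bash
python3 - <<'E'
from h import *
s=dict(np.load("w3.npz")); c=np.array([[356,217],[466,215],[353,404],[461,402]])/5+[255-80,197-60]
P=ray(s,c,34)[:,:2]; d=P[2:].mean(0)-P[:2].mean(0); yaw=np.degrees(np.arctan2(d[1],d[0])); cen=P.mean(0);print(P.round(1),np.linalg.norm(d),cen,yaw)
goal(np.r_[cen,2],154.2); goal(np.r_[cen,2],154.2,([502.9,265.2,110],154.2))
from bench import r; print(r.grip_point_offset)
E
```

```text
[[489.5 264.7]
 [495.8 278.1]
 [513.3 252.3]
 [519.7 265.8]] 26.885314062207648 [504.5683021  265.22321664] -27.36243487717652
shift cm [ 0.105  0.042 10.839] rotvec [-0.0002  0.001  -0.0045]
shift cm [-0.149  0.075 10.8  ] rotvec [0. 0. 0.]
18.700000000000003
```

```bash
python3 -m handwheel '{"series": [[[0.1,0.04,4,0,0,0.01,1],[0.1,0.04,8,0,0,0.01,1],[0.1,0.04,10,0,0,0.01,0.8],[0.1,0.04,10.8,0,0,0.01,0.7],[0.1,0.04,10.8,0,0,0.01,0.6],[0.1,0.04,10.8,0,0,0.01,0.3],[0.1,0.04,10.8,0,0,0.01,0.3],[0.1,0.04,10.8,0,0,0.01,0.3],[0.1,0.04,10.8,0,0,0.01,0.3],[0.1,0.04,10.8,0,0,0.01,0.3]]]}' 50
```

```text
time: 4.92
tool_pos: [504.1, 267.4, 4.2]
tcp_rot: [179.9, 0.1, 153.7]
ft_force: [-1.0, 0.6, 6.6]
finger_gap: 32.9
grip_force: 50.5
```

```bash
python3 - <<'E'
from h import *
goal([459,-8,102.2],191.2)
E
```

```text
shift cm [ -8.203 -26.66   -9.841] rotvec [ 0.0015  0.0024 -0.6553]
```

```bash
python3 -m handwheel '{"series": [[[0,0,-4,0,0,0,0.3],[0,0,-8,0,0,0,0.3],[-1,-4,-9.8,0,0,-0.1,0.3],[-2.5,-9,-9.8,0,0,-0.22,0.3],[-4,-14,-9.8,0,0,-0.34,0.3],[-5.5,-19,-9.8,0,0,-0.46,0.3],[-7,-24,-9.8,0,0,-0.58,0.3],[-8.2,-26.7,-9.8,0,0,-0.655,0.3],[-8.2,-26.7,-9.8,0,0,-0.655,0.3],[-8.2,-26.7,-9.8,0,0,-0.655,0.3]]]}'
python3 - <<'E'
from fit import *
from bench import eyes,status
s=eyes.snapshot("wrist"); np.savez("w4.npz",**s); st=status.sense(); print(st["tool_pos"],st["tcp_rot"],st["ft_force"])
cv2.imwrite("pics/w4.png",cv2.resize(s["img"][...,::-1],(800,600),interpolation=2))
E
```

```text
time: 6.18
tool_pos: [457.7, -8.6, 100.6]
tcp_rot: [180.0, 0.0, -168.9]
ft_force: [0.6, 0.5, -2.4]
finger_gap: 33.0
grip_force: 50.5
[457.74075544  -8.22929525 100.49683645] [ 1.79989620e+02 -4.06520219e-03 -1.68835204e+02] [-0.11805625 -0.26131731 -1.42065698]
```

View pics/w4.png

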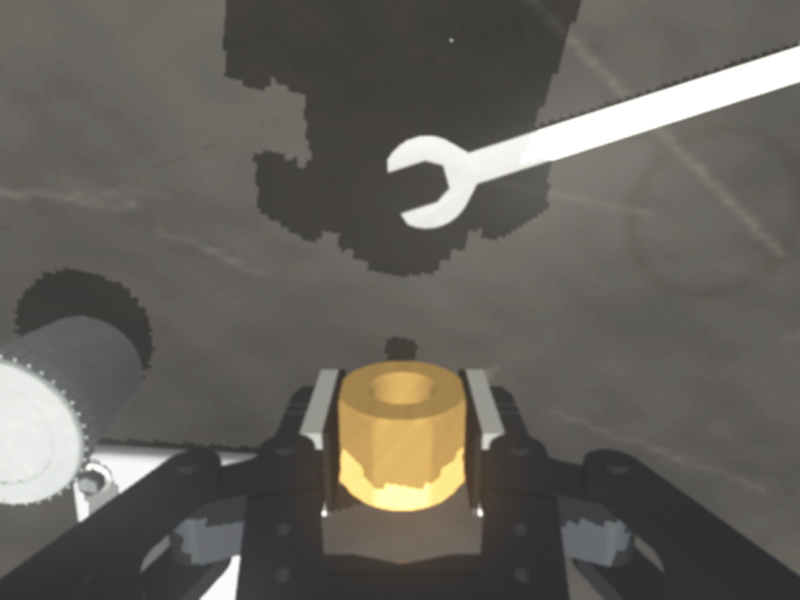

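```bash
python3 -m handwheel '{"series": [[[0,0,-5,0,0,0,0.3],[-2,0,-10,0,0,0,0.3],[-7,0,-10,0,0,0,0.3],[-11,0,-10,0,0,0,0.3],[-11,0,-10,0,0,0,0.3],[-11,0,-10,0,0,0,0.3]]]}'
python3 - <<'E'
from fit import *
from bench import eyes,status
s=eyes.snapshot("wrist"); np.savez("w5.npz",**s); st=status.sense(); print(st["tool_pos"],st["tcp_rot"])
m=orange(s["img"]);print(m.sum())
p1=np.load("p1.npy"); print(proj(s,np.c_[model(p1)[0],np.full(len(model(p1)[0]),115)])[::25].round(0).tolist())
R=Rt(st); Rw=s["R"]
W=warp(s,480,-100,720,560); cv2.imwrite("pics/warp5.png",W[::-1,:,::-1])
try: 
  p=fit(s,p1,lo=60)
except Exception as e: print("E",e)
E
```

```text
time: 6.98
tool_pos: [565.0, 13.5, 199.7]
tcp_rot: [180.0, -0.1, -168.7]
ft_force: [0.6, 0.5, -1.2]
finger_gap: 32.8
grip_force: 50.5
[564.84915025  13.1531906  200.01599971] [ 1.79991594e+02 -7.61613819e-02 -1.68762338e+02]
12587
[[140.0, 242.0], [174.0, 244.0], [208.0, 244.0], [237.0, 229.0], [253.0, 201.0], [255.0, 166.0], [254.0, 129.0]]
p [619.8724, -61.456, 1.799, 0.0, 0.0, -0.0369] n 25 / 32 width 16.01 res 0.12 0.77 end [508.4   1.8] [508.4   1.8] dir [103.08 190.97]
```

View pics/warp5.png

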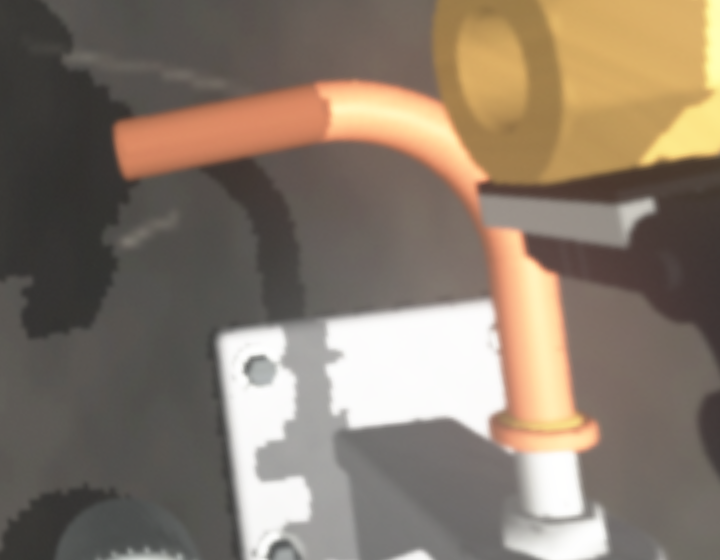

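```bash
python3 - <<'E'
from fit import *
from bench import status
st=status.sense(); tp=st["tool_pos"]; R=Rt(st)
s=dict(np.load("w5.npz")); h=cv2.cvtColor(s["img"],cv2.COLOR_RGB2HSV); m=(h[...,0]>14)&(h[...,0]<28)&(h[...,1]>110)&(h[...,2]>80)
for row in range(228,330,8):
    x=np.where(m[row,190:330])[0]+190
    if len(x): print(row,x.min(),x.max(),(x.min()+x.max())/2,len(x))
for d in(-2,-19,-36):
  for a in(-13,0,13): print(d,a,proj(s,tp+R@np.array([a,0,d])).round(1),proj(s,tp+R@np.array([a,17,d])).round(1))
c=-s["R"].T@s["t"]; print("cam in tool",R.T@(c-tp),(s["R"]@R).round(4).tolist())
p=np.load("p1.npy"); 
E
```

```text
236 227 284 255.5 54
244 219 295 257.0 77
252 217 297 257.0 81
260 216 298 257.0 83
268 216 298 257.0 83
276 216 297 256.5 82
284 217 297 257.0 81
292 217 297 257.0 81
300 217 297 257.0 81
308 218 296 257.0 79
316 225 286 255.5 21
-2 -13 [[254.  283.5]] [[290.2 283.5]]
-2 0 [[253.9 258.7]] [[291.  258.8]]
-2 13 [[253.9 232.8]] [[291.9 232.8]]
-19 -13 [[253.6 306.2]] [[293.9 306.2]]
-19 0 [[253.6 279.2]] [[295.  279.2]]
-19 13 [[253.5 250.7]] [[296.1 250.7]]
-36 -13 [[253.2 334.7]] [[298.7 334.7]]
-36 0 [[253.1 305. ]] [[300.  305.1]]
-36 13 [[253.  273.5]] [[301.4 273.5]]
cam in tool [  76.87283228    1.3118274  -140.97353248] [[0.0005, 1.0, -0.0001], [-0.9547, 0.0005, -0.2976], [-0.2976, 0.0003, 0.9547]]
```

```bash
cat >> fit.py <<'E'
A0=0.0; ZT=102.2   # nut origin axial offset in tool (mouth dir = -tool x), TCP height with nut at tube height
def path(p,s):
    "TCP xy,yaw with the bore centre at arc length s from collar seat"
    P,a,S=model(p,.25)
    if s>S[-1]: c=P[-1]+(s-S[-1])*np.array([np.cos(a[-1]),np.sin(a[-1])]); al=a[-1]
    else:
        w=(S>=s-8)&(S<=s+8); al=a[w].mean(); i=np.argmin(abs(S-s)); c=P[i].copy()
        n=np.array([-np.sin(al),np.cos(al)]); d=(P[w]-c)@n; c=c+n*(d.max()+d.min())/2
    m=-np.array([np.cos(al),np.sin(al)])      # mouth direction (towards collar)
    return c+m*(5+A0),np.degrees(al)           # origin is 5 mm ahead of bore centre; tool x = -mouth
E
python3 - <<'E'
from fit import *
s0=[([204.96,-563.32,230.2],19.99,None)]
def cam(f): 
    s=np.load(f); return -s["R"].T@s["t"]
T=[([559.3,-69.8,199.8],90,"w1.npz"),([506.4,264.1,110.8],153.8,"w3.npz"),([457.74,-8.4,100.5],191.15,"w4.npz"),([564.9,13.3,199.9],191.25,"w5.npz")]
D=[];b=[]
Rz=lambda y:Ro.from_euler("xyz",[180,0,y],degrees=True).as_matrix()
Rs=Rz(19.99); D.append((Rs,Rs@np.array([74.656,-1.335,-141.127])))
for p,y,f in T: D.append((Rz(y),cam(f)-p))
A=np.vstack([np.c_[R[:2],np.eye(2)] for R,_ in D]); A=np.delete(A,2,1); bb=np.concatenate([v[:2] for _,v in D])
x,res,_,_=np.linalg.lstsq(A,bb,rcond=None); print("cam tool xy",x[:2],"e",x[2:],"resid",(A@x-bb).round(2))
e=x[2:]; p=np.load("p1.npy"); p[:2]-=e; np.save("p.npy",p)
P,a,S=model(p); print("end",P[-1],"collar",P[0],"L",S[-1])
for s in(S[-1]+45,S[-1]+25,S[-1]+18,S[-1]+8,S[-1]): q=path(p,s); print(round(s,1),q[0].round(2),round(q[1],2))
s=dict(np.load("w1.npz"))
print("collar top edge", ray(s,np.array([[508,300],[530,294],[555,298]])*.64,[115]).round(1)[:,:2]-e)
E
```

```text
cam tool xy [ 7.57549671e+01 -4.99082297e-02] e [-1.43113322  0.83972775] resid [ 0.04  0.01 -0.07 -0.05  0.05  0.05  0.18  0.15 -0.2  -0.16]
end [509.58552717   0.82990663] collar [616.56920443 -63.76160191] L 160.0
205.0 [470.31  -6.93] 191.17
185.0 [489.94  -3.06] 191.17
178.0 [496.8  -1.7] 191.17
168.0 [5.0661e+02 2.4000e-01] 191.17
160.0 [514.46   1.79] 191.17
collar top edge [[607.13113322 -66.53972775]
 [616.83113322 -63.73972775]
 [628.13113322 -65.53972775]]
```

```bash
cat >> fit.py <<'E'
def step(s,n=8,z=None):
    "rows for going from the measured pose (mean of n readings) to s"
    from bench import status
    st=status.sense(); q,y=path(np.load("p.npy"),s); goal(np.r_[q,ZT if z is None else z],y)
    print("now",st["tool_pos"].round(2),st["tcp_rot"].round(2),"F tool",(Rt(st).T@st["ft_force"]).round(1),"T",st["wrist_torque"].round(2))
E
python3 -c "
from fit import *
step(205)"
```

```text
shift cm [ 9.651 -0.129  9.794] rotvec [ 0.0001 -0.0013  0.0012]
now [564.85  13.15 200.02] [ 1.7999e+02 -8.0000e-02 -1.6876e+02] F tool [-0.1  0.1  0.9] T [ 0.05  0.03 -0.04]
```

```bash
python3 -m handwheel '{"series": [[[5,-0.1,0,0,0,0,0.3],[9.65,-0.13,0,0,0,0,0.3],[9.65,-0.13,5,0,0,0,0.3],[9.65,-0.13,9.8,0,0,0,0.3],[9.65,-0.13,9.8,0,0,0,0.3],[9.65,-0.13,9.8,0,0,0,0.3],[9.65,-0.13,9.8,0,0,0,0.3]]]}'
python3 -c "
from fit import *
step(180);step(168)"
```

```text
time: 7.9
tool_pos: [473.0, -7.7, 105.1]
tcp_rot: [-179.9, 0.2, -168.8]
ft_force: [0.3, -0.3, -0.7]
finger_gap: 33.0
grip_force: 50.4
shift cm [-2.254  0.13   0.293] rotvec [-0.0014  0.0036  0.0004]
now [472.97  -7.73 105.05] [-179.92    0.21 -168.81] F tool [-0.2 -0.3  0.7] T [0.01 0.03 0.04]
shift cm [-3.454  0.129  0.298] rotvec [-0.0014  0.0036  0.0004]
now [472.97  -7.73 105.05] [-179.92    0.21 -168.81] F tool [-0.2 -0.3  0.7] T [0.01 0.03 0.04]
```

```bash
python3 -m handwheel '{"series": [[[0,0,0,0,0,0,0.3],[0,0,0,0,0,0,0.3],[0,0,0,0,0,0,0.3],[0,0,0,0,0,0,0.3]]]}'
python3 -c "
from fit import *
step(205);step(180);step(168)"
```

```text
time: 8.4
tool_pos: [471.1, -7.5, 102.3]
tcp_rot: [-180.0, -0.0, -168.8]
ft_force: [0.2, -0.1, -1.6]
finger_gap: 32.8
grip_force: 50.4
shift cm [0.062 0.073 0.009] rotvec [-0.     -0.0006  0.0004]
now [471.06  -7.53 102.29] [-1.8000e+02 -3.0000e-02 -1.6881e+02] F tool [-0.1 -0.2  1.6] T [ 0.01  0.02 -0.01]
shift cm [-2.438  0.072  0.008] rotvec [-0.     -0.0006  0.0004]
now [471.06  -7.53 102.29] [-1.8000e+02 -3.0000e-02 -1.6881e+02] F tool [-0.1 -0.2  1.6] T [ 0.01  0.02 -0.01]
shift cm [-3.638  0.072  0.007] rotvec [-0.     -0.0006  0.0004]
now [471.06  -7.53 102.29] [-1.8000e+02 -3.0000e-02 -1.6881e+02] F tool [-0.1 -0.2  1.6] T [ 0.01  0.02 -0.01]
```

```bash
python3 -m handwheel '{"series": [[[-0.6,0.07,0,0,0,0,0.3],[-1.2,0.07,0,0,0,0,0.3],[-1.8,0.07,0,0,0,0,0.3],[-2.4,0.07,0,0,0,0,0.3],[-2.4,0.07,0,0,0,0,0.3],[-2.4,0.07,0,0,0,0,0.3],[-2.4,0.07,0,0,0,0,0.3],[-2.4,0.07,0,0,0,0,0.3]]]}'
python3 -c "
from fit import *
step(180);step(168)
from bench import eyes
s=eyes.snapshot('scene'); np.savez('s6.npz',**s)
u,v=proj(s,[500,0,115])[0].astype(int); print(u,v)
cv2.imwrite('pics/s6.png',cv2.resize(s['img'][v-36:v+36,u-48:u+48,::-1],(800,600),interpolation=2))"
```

```text
time: 9.4
tool_pos: [494.4, -2.3, 102.4]
tcp_rot: [-180.0, -0.0, -168.8]
ft_force: [0.8, 0.4, -1.7]
finger_gap: 32.7
grip_force: 50.4
shift cm [-0.046  0.008  0.016] rotvec [-0.0001 -0.0003  0.0003]
now [494.41  -2.26 102.36] [-1.7999e+02 -2.0000e-02 -1.6881e+02] F tool [-0.8  0.2  1.7] T [0.02 0.05 0.02]
shift cm [-1.246  0.008  0.015] rotvec [-0.0001 -0.0003  0.0003]
now [494.41  -2.26 102.36] [-1.7999e+02 -2.0000e-02 -1.6881e+02] F tool [-0.8  0.2  1.7] T [0.02 0.05 0.02]
301 202
```

View pics/s6.png

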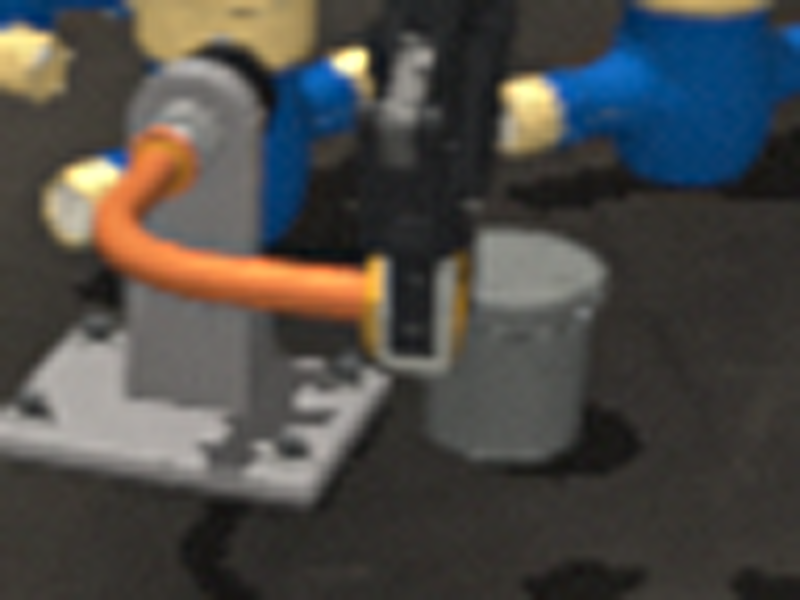

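```bash
python3 -m handwheel '{"series": [[[-0.3,0.01,0.02,0,0,0,0.3],[-0.6,0.01,0.02,0,0,0,0.3],[-0.9,0.01,0.02,0,0,0,0.3],[-1.2,0.01,0.02,0,0,0,0.3],[-1.5,0.01,0.02,0,0,0,0.3],[-1.65,0.01,0.02,0,0,0,0.3],[-1.65,0.01,0.02,0,0,0,0.3],[-1.65,0.01,0.02,0,0,0,0.3]]]}'
python3 -c "
from fit import *
step(164);step(155)"
```

```text
time: 10.45
tool_pos: [510.6, 1.1, 102.1]
tcp_rot: [-180.0, -0.0, -168.8]
ft_force: [0.1, 0.2, -1.3]
finger_gap: 32.9
grip_force: 50.4
shift cm [ 0.009 -0.005 -0.012] rotvec [-0.0001 -0.0005  0.0004]
now [510.61   1.08 102.08] [-1.8000e+02 -3.0000e-02 -1.6881e+02] F tool [-0.2  0.2  1.3] T [ 0.05 -0.    0.  ]
shift cm [-0.891 -0.006 -0.012] rotvec [-0.0001 -0.0005  0.0004]
now [510.61   1.08 102.08] [-1.8000e+02 -3.0000e-02 -1.6881e+02] F tool [-0.2  0.2  1.3] T [ 0.05 -0.    0.  ]
```

```bash
python3 -m handwheel '{"series": [[[-0.2,0,0,0,0,0,0.3],[-0.4,0,0,0,0,0,0.3],[-0.6,0,0,0,0,0,0.3],[-0.8,0,0,0,0,0,0.3],[-1,0,0,0,0,0,0.3],[-1,0,0,0,0,0,0.3],[-1,0,0,0,0,0,0.3]]]}'
python3 -c "
from fit import *
step(154);step(130)"
```

```text
time: 11.32
tool_pos: [520.5, 3.1, 102.1]
tcp_rot: [-180.0, -0.0, -168.8]
ft_force: [0.3, -0.2, -1.6]
finger_gap: 33.3
grip_force: 50.4
shift cm [ 0.017 -0.009 -0.009] rotvec [-0.0001 -0.0004  0.0004]
now [520.49   3.07 102.11] [-1.8000e+02 -2.0000e-02 -1.6881e+02] F tool [-0.3 -0.3  1.6] T [-0.04 -0.02 -0.01]
shift cm [-2.383 -0.01  -0.01 ] rotvec [-0.0001 -0.0004  0.0004]
now [520.49   3.07 102.11] [-1.8000e+02 -2.0000e-02 -1.6881e+02] F tool [-0.3 -0.3  1.6] T [-0.04 -0.02 -0.01]
```

```bash
python3 -m handwheel '{"series": [[[-0.4,0,0,0,0,0,0.3],[-0.8,0,0,0,0,0,0.3],[-1.2,0,0,0,0,0,0.3],[-1.6,0,0,0,0,0,0.3],[-2,-0.01,0,0,0,0,0.3],[-2.4,-0.01,0,0,0,0,0.3],[-2.8,-0.01,0,0,0,0,0.3],[-3.2,-0.01,0,0,0,0,0.3],[-3.4,-0.01,0,0,0,0,0.3],[-3.4,-0.01,0,0,0,0,0.3],[-3.4,-0.01,0,0,0,0,0.3],[-3.4,-0.01,0,0,0,0,0.3]]]}'
cat >> fit.py <<'E'
def plan(ss):
    "rows (cm, rad) for s in ss from the measured pose"
    from bench import status
    st=status.sense(); p0,R0=st["tool_pos"],Rt(st); p=np.load("p.npy")
    # measured arc position
    print("now",p0.round(2),st["tcp_rot"].round(2),"F tool",(R0.T@st["ft_force"]).round(1),"T tool",(R0.T@st["wrist_torque"]).round(2))
    for s in ss:
        q,y=path(p,s); R1=Ro.from_euler("xyz",[180,0,y],degrees=True).as_matrix()
        print(s,(R0.T@(np.r_[q,ZT]-p0)/10).round(3)[:],Ro.from_matrix(R0.T@R1).as_rotvec().round(3)[2],round(y,1))
E
python3 -c "
from fit import *
plan([120,118,116,114,112,110,108,106,104,102,100])"
```

```text
time: 12.82
tool_pos: [553.8, 9.5, 102.1]
tcp_rot: [-180.0, -0.0, -168.8]
ft_force: [-0.4, -0.6, -1.1]
finger_gap: 33.1
grip_force: 50.4
now [553.76   9.51 102.1 ] [-1.8000e+02 -3.0000e-02 -1.6881e+02] F tool [ 0.5 -0.6  1.1] T tool [-0.04 -0.   -0.01]
120 [ 0.005  0.004 -0.01 ] 0.0 191.2
118 [-0.195  0.004 -0.01 ] -0.0 191.2
116 [-0.395  0.003 -0.01 ] 0.003 191.0
114 [-0.595 -0.003 -0.01 ] 0.011 190.6
112 [-0.795 -0.015 -0.01 ] 0.024 189.8
110 [-0.994 -0.033 -0.01 ] 0.044 188.7
108 [-1.192 -0.059 -0.01 ] 0.068 187.3
106 [-1.389 -0.092 -0.01 ] 0.098 185.6
104 [-1.585 -0.135 -0.01 ] 0.134 183.5
102 [-1.777 -0.187 -0.011] 0.175 181.1
100 [-1.968 -0.248 -0.011] 0.22 178.6
```

```bash
python3 -m handwheel '{"series": [[[-0.195,0.004,0,0,0,0,0.3],[-0.395,0.003,0,0,0,0.003,0.3],[-0.595,-0.003,0,0,0,0.011,0.3],[-0.795,-0.015,0,0,0,0.024,0.3],[-0.994,-0.033,0,0,0,0.044,0.3],[-1.192,-0.059,0,0,0,0.068,0.3],[-1.192,-0.059,0,0,0,0.068,0.3],[-1.192,-0.059,0,0,0,0.068,0.3],[-1.192,-0.059,0,0,0,0.068,0.3]]]}'
python3 -c "
from fit import *
plan([108,106,104,102,100,98,96,94,92])"
```

```text
time: 13.95
tool_pos: [565.6, 11.3, 102.1]
tcp_rot: [-180.0, -0.0, -172.7]
ft_force: [-0.4, -0.3, -1.3]
finger_gap: 32.9
grip_force: 50.4
now [565.62  11.27 102.08] [-1.7999e+02 -2.0000e-02 -1.7270e+02] F tool [ 0.5 -0.2  1.3] T tool [ 0.07  0.02 -0.01]
108 [ 0.005 -0.001 -0.012] 0.0 187.3
106 [-0.193 -0.022 -0.012] 0.031 185.6
104 [-0.391 -0.051 -0.012] 0.066 183.5
102 [-0.587 -0.09  -0.012] 0.107 181.1
100 [-0.781 -0.137 -0.012] 0.152 178.6
98 [-0.972 -0.194 -0.012] 0.196 176.1
96 [-1.161 -0.258 -0.012] 0.241 173.5
94 [-1.347 -0.331 -0.012] 0.285 171.0
92 [-1.529 -0.413 -0.012] 0.33 168.4
```

Forces are essentially zero, so I'll continue.

```bash
python3 -m handwheel '{"series": [[[-0.193,-0.022,0,0,0,0.031,0.3],[-0.391,-0.051,0,0,0,0.066,0.3],[-0.587,-0.09,0,0,0,0.107,0.3],[-0.781,-0.137,0,0,0,0.152,0.3],[-0.972,-0.194,0,0,0,0.196,0.3],[-0.972,-0.194,0,0,0,0.196,0.3],[-0.972,-0.194,0,0,0,0.196,0.3],[-0.972,-0.194,0,0,0,0.196,0.3]]]}'
python3 -c "
from fit import *
plan([98,96,94,92,90,88,86,84,82])"
```

```text
time: 14.95
tool_pos: [575.5, 10.5, 102.1]
tcp_rot: [-180.0, -0.0, 176.1]
ft_force: [-1.0, -1.7, -2.1]
finger_gap: 32.7
grip_force: 50.4
now [575.55  10.45 102.09] [-1.7998e+02 -2.0000e-02  1.7608e+02] F tool [ 0.8 -1.7  2.1] T tool [0.35 0.05 0.06]
98 [ 0.005  0.013 -0.011] 0.0 176.1
96 [-0.193 -0.014 -0.011] 0.045 173.5
94 [-0.39  -0.049 -0.011] 0.089 171.0
92 [-0.584 -0.094 -0.011] 0.134 168.4
90 [-0.777 -0.146 -0.011] 0.178 165.9
88 [-0.967 -0.208 -0.011] 0.223 163.3
86 [-1.154 -0.277 -0.011] 0.267 160.8
84 [-1.338 -0.355 -0.011] 0.312 158.2
82 [-1.518 -0.441 -0.011] 0.356 155.7
```

```bash
python3 -m handwheel '{"series": [[[-0.19,-0.045,0,0,0,0.045,0.3],[-0.39,-0.08,0,0,0,0.089,0.3],[-0.584,-0.125,0,0,0,0.134,0.3],[-0.777,-0.177,0,0,0,0.178,0.3],[-0.777,-0.177,0,0,0,0.178,0.3],[-0.777,-0.177,0,0,0,0.178,0.3],[-0.777,-0.177,0,0,0,0.178,0.3]]]}'
python3 -c "
from fit import *
plan([90,88,86,84,82,80,78,76])"
```

```text
time: 15.82
tool_pos: [583.1, 8.3, 102.1]
tcp_rot: [-180.0, -0.0, 165.9]
ft_force: [-0.9, -1.7, -1.2]
finger_gap: 32.9
grip_force: 50.4
now [583.14   8.28 102.08] [-1.7998e+02 -2.0000e-02  1.6590e+02] F tool [ 0.5 -1.8  1.2] T tool [0.28 0.14 0.04]
90 [-0.002  0.019 -0.012] 0.001 165.9
88 [-0.2   -0.007 -0.012] 0.045 163.3
86 [-0.396 -0.043 -0.012] 0.089 160.8
84 [-0.591 -0.087 -0.012] 0.134 158.2
82 [-0.783 -0.14  -0.012] 0.178 155.7
80 [-0.973 -0.201 -0.012] 0.223 153.1
78 [-1.161 -0.271 -0.012] 0.267 150.6
76 [-1.344 -0.349 -0.012] 0.311 148.1
```

```bash
python3 -m handwheel '{"series": [[[-0.2,-0.055,0,0,0,0.045,0.3],[-0.396,-0.09,0,0,0,0.089,0.3],[-0.591,-0.137,0,0,0,0.134,0.3],[-0.783,-0.19,0,0,0,0.178,0.3],[-0.973,-0.25,0,0,0,0.223,0.3],[-0.973,-0.25,0,0,0,0.223,0.3],[-0.973,-0.25,0,0,0,0.223,0.3],[-0.973,-0.25,0,0,0,0.223,0.3]]]}'
python3 -c "
from fit import *
plan([80,78,76,74,72,70,68,66,64])"
```

```text
time: 16.82
tool_pos: [592.0, 3.5, 102.2]
tcp_rot: [-180.0, -0.0, 153.1]
ft_force: [-0.8, -1.0, -1.4]
finger_gap: 33.0
grip_force: 50.5
now [592.05   3.52 102.15] [-1.7999e+02 -1.0000e-02  1.5313e+02] F tool [ 0.2 -1.2  1.4] T tool [0.23 0.05 0.01]
80 [ 0.016  0.04  -0.005] -0.0 153.1
78 [-0.182  0.014 -0.005] 0.044 150.6
76 [-0.378 -0.022 -0.005] 0.089 148.1
74 [-0.573 -0.066 -0.005] 0.133 145.5
72 [-0.766 -0.118 -0.005] 0.177 143.0
70 [-0.956 -0.179 -0.005] 0.222 140.4
68 [-1.143 -0.249 -0.005] 0.266 137.9
66 [-1.327 -0.326 -0.005] 0.31 135.3
64 [-1.507 -0.412 -0.005] 0.355 132.8
```

Force is 1.2 N. I'll keep the offset of about 0.5 mm towards the inside of the bend.

```bash
python3 -m handwheel '{"series": [[[-0.182,-0.036,0,0,0,0.044,0.3],[-0.378,-0.072,0,0,0,0.089,0.3],[-0.573,-0.116,0,0,0,0.133,0.3],[-0.766,-0.168,0,0,0,0.177,0.3],[-0.956,-0.229,0,0,0,0.222,0.3],[-0.956,-0.229,0,0,0,0.222,0.3],[-0.956,-0.229,0,0,0,0.222,0.3],[-0.956,-0.229,0,0,0,0.222,0.3]]]}'
python3 -c "
from fit import *
plan([70,68,66,64,62,60,58,56,54])"
```

```text
time: 17.82
tool_pos: [599.5, -2.9, 102.1]
tcp_rot: [-180.0, -0.0, 140.4]
ft_force: [-0.5, -0.4, -1.4]
finger_gap: 33.1
grip_force: 50.5
now [599.49  -2.88 102.11] [-1.7998e+02 -1.0000e-02  1.4040e+02] F tool [ 0.1 -0.7  1.4] T tool [0.2  0.09 0.  ]
70 [ 0.01   0.055 -0.009] -0.0 140.4
68 [-0.188  0.028 -0.009] 0.044 137.9
66 [-0.384 -0.007 -0.009] 0.088 135.3
64 [-0.579 -0.051 -0.009] 0.133 132.8
62 [-0.772 -0.104 -0.009] 0.177 130.2
60 [-0.962 -0.165 -0.009] 0.222 127.7
58 [-1.149 -0.234 -0.009] 0.266 125.2
56 [-1.333 -0.312 -0.009] 0.311 122.6
54 [-1.513 -0.398 -0.009] 0.355 120.1
```

```bash
python3 -m handwheel '{"series": [[[-0.188,-0.03,0,0,0,0.044,0.3],[-0.384,-0.062,0,0,0,0.088,0.3],[-0.579,-0.106,0,0,0,0.133,0.3],[-0.772,-0.159,0,0,0,0.177,0.3],[-0.962,-0.22,0,0,0,0.222,0.3],[-0.962,-0.22,0,0,0,0.222,0.3],[-0.962,-0.22,0,0,0,0.222,0.3],[-0.962,-0.22,0,0,0,0.222,0.3]]]}'
python3 -c "
from fit import *
plan([60,58,56,54,52,50,48,46,44])"
```

```text
time: 18.82
tool_pos: [605.5, -10.7, 102.2]
tcp_rot: [-180.0, 0.0, 127.7]
ft_force: [-0.1, -0.4, -1.6]
finger_gap: 33.0
grip_force: 50.5
now [605.54 -10.67 102.15] [-179.99    0.    127.69] F tool [-0.3 -0.3  1.6] T tool [0.15 0.04 0.02]
60 [ 0.012  0.048 -0.005] -0.0 127.7
58 [-0.186  0.022 -0.005] 0.044 125.2
56 [-0.382 -0.014 -0.005] 0.089 122.6
54 [-0.577 -0.058 -0.005] 0.133 120.1
52 [-0.769 -0.11  -0.005] 0.178 117.5
50 [-0.959 -0.172 -0.005] 0.222 115.0
48 [-1.146 -0.242 -0.005] 0.268 112.3
46 [-1.328 -0.326 -0.005] 0.32 109.4
44 [-1.507 -0.414 -0.005] 0.366 106.7
```

```bash
python3 -m handwheel '{"series": [[[-0.186,-0.025,0,0,0,0.044,0.3],[-0.382,-0.059,0,0,0,0.089,0.3],[-0.577,-0.1,0,0,0,0.133,0.3],[-0.769,-0.15,0,0,0,0.178,0.3],[-0.959,-0.212,0,0,0,0.222,0.3],[-0.959,-0.212,0,0,0,0.222,0.3],[-0.959,-0.212,0,0,0,0.222,0.3],[-0.959,-0.212,0,0,0,0.222,0.3]]]}'
python3 -c "
from fit import *
plan([50,48,46,44,42,40,38,36,34,32,30])"
```

```text
time: 19.82
tool_pos: [609.7, -19.5, 102.1]
tcp_rot: [-180.0, -0.0, 115.0]
ft_force: [-0.6, 0.8, -1.5]
finger_gap: 32.8
grip_force: 50.5
now [609.73 -19.51 102.13] [-179.98   -0.    114.97] F tool [ 0.9 -0.2  1.5] T tool [ 0.14 -0.02 -0.07]
50 [ 0.004  0.038 -0.007] 0.0 115.0
48 [-0.194  0.01  -0.007] 0.046 112.3
46 [-0.389 -0.032 -0.007] 0.098 109.4
44 [-0.583 -0.078 -0.007] 0.144 106.7
42 [-0.776 -0.127 -0.007] 0.185 104.4
40 [-0.968 -0.181 -0.007] 0.22 102.4
38 [-1.158 -0.239 -0.007] 0.25 100.6
36 [-1.348 -0.301 -0.007] 0.275 99.2
34 [-1.538 -0.366 -0.007] 0.294 98.1
32 [-1.727 -0.431 -0.007] 0.307 97.4
30 [-1.917 -0.492 -0.007] 0.307 97.4
```

```bash
python3 -m handwheel '{"series": [[[-0.194,-0.02,0,0,0,0.046,0.3],[-0.389,-0.055,0,0,0,0.096,0.3],[-0.583,-0.1,0,0,0,0.143,0.3],[-0.583,-0.1,0,0,0,0.143,0.3],[-0.583,-0.1,0,0,0,0.143,0.3],[-0.583,-0.1,0,0,0,0.143,0.3]]]}'
python3 -c "
from fit import *
plan([44,42,40,38,36,34,32,30,28])"
```

```text
time: 20.58
tool_pos: [611.3, -25.2, 102.1]
tcp_rot: [-180.0, 0.0, 106.8]
ft_force: [0.4, 0.2, -1.5]
finger_gap: 33.2
grip_force: 50.5
now [611.26 -25.2  102.12] [-179.98    0.    106.78] F tool [0.1 0.4 1.5] T tool [-0.05  0.01  0.05]
44 [ 0.     0.024 -0.008] 0.001 106.7
42 [-0.198  0.002 -0.008] 0.042 104.4
40 [-0.395 -0.024 -0.008] 0.077 102.4
38 [-0.592 -0.054 -0.008] 0.107 100.6
36 [-0.789 -0.088 -0.008] 0.132 99.2
34 [-0.986 -0.125 -0.008] 0.151 98.1
32 [-1.182 -0.163 -0.008] 0.164 97.4
30 [-1.379 -0.196 -0.008] 0.164 97.4
28 [-1.577 -0.229 -0.008] 0.164 97.4
```

```bash
python3 -m handwheel '{"series": [[[-0.198,-0.015,0,0,0,0.042,0.3],[-0.395,-0.04,0,0,0,0.077,0.3],[-0.592,-0.065,0,0,0,0.107,0.3],[-0.789,-0.095,0,0,0,0.132,0.3],[-0.789,-0.095,0,0,0,0.132,0.3],[-0.789,-0.095,0,0,0,0.132,0.3],[-0.789,-0.095,0,0,0,0.132,0.3]]]}'
python3 -c "
from fit import *
plan([36,34,32,30,28,26,24,22,20,18])"
```

```text
time: 21.45
tool_pos: [612.6, -33.1, 102.1]
tcp_rot: [-180.0, 0.0, 99.2]
ft_force: [0.7, 0.5, -1.6]
finger_gap: 32.7
grip_force: 50.5
now [612.6  -33.09 102.09] [-1.7998e+02  1.0000e-02  9.9190e+01] F tool [0.4 0.8 1.6] T tool [-0.01  0.01  0.06]
36 [ 0.007  0.01  -0.011] -0.001 99.2
34 [-0.193 -0.001 -0.011] 0.018 98.1
32 [-0.393 -0.013 -0.01 ] 0.032 97.4
30 [-0.593 -0.019 -0.01 ] 0.032 97.4
28 [-0.793 -0.026 -0.01 ] 0.032 97.4
26 [-0.993 -0.032 -0.01 ] 0.032 97.4
24 [-1.192 -0.038 -0.01 ] 0.032 97.4
22 [-1.392 -0.045 -0.01 ] 0.032 97.4
20 [-1.592 -0.051 -0.01 ] 0.032 97.4
18 [-1.792 -0.057 -0.01 ] 0.032 97.4
```

```bash
python3 -m handwheel '{"series": [[[-0.193,-0.005,0,0,0,0.018,0.3],[-0.393,-0.015,0,0,0,0.032,0.3],[-0.593,-0.02,0,0,0,0.032,0.3],[-0.793,-0.026,0,0,0,0.032,0.3],[-0.993,-0.032,0,0,0,0.032,0.3],[-1.192,-0.038,0,0,0,0.032,0.3],[-1.392,-0.045,0,0,0,0.032,0.3],[-1.392,-0.045,0,0,0,0.032,0.3],[-1.392,-0.045,0,0,0,0.032,0.3],[-1.392,-0.045,0,0,0,0.032,0.3]]]}'
python3 -c "
from fit import *
plan([22,20,18,16,14,12,10,8,7])"
```

```text
time: 22.7
tool_pos: [614.4, -46.9, 102.1]
tcp_rot: [-180.0, 0.0, 97.3]
ft_force: [-1.5, -0.3, -1.0]
finger_gap: 32.9
grip_force: 50.5
now [614.36 -46.87 102.09] [-179.98    0.     97.34] F tool [-0.1 -1.5  1. ] T tool [ 0.    0.04 -0.01]
22 [-0.003  0.002 -0.011] -0.0 97.4
20 [-0.203  0.003 -0.011] -0.0 97.4
18 [-0.403  0.003 -0.011] -0.0 97.4
16 [-0.603  0.003 -0.011] -0.0 97.4
14 [-0.803  0.003 -0.011] -0.0 97.4
12 [-1.003  0.003 -0.011] -0.0 97.4
10 [-1.203  0.003 -0.011] -0.0 97.4
8 [-1.403  0.003 -0.011] -0.0 97.4
7 [-1.503  0.003 -0.011] -0.0 97.4
```

```bash
python3 -m handwheel '{"series": [[[-0.2,-0.02,0,0,0,0,0.3],[-0.35,-0.02,0,0,0,0,0.3],[-0.5,-0.02,0,0,0,0,0.3],[-0.65,-0.02,0,0,0,0,0.3],[-0.75,-0.02,0,0,0,0,0.3],[-0.75,-0.02,0,0,0,0,0.3],[-0.75,-0.02,0,0,0,0,0.3]]]}'
python3 -c "
from fit import *
plan([14,8])"
```

```text
time: 23.58
tool_pos: [615.1, -54.4, 102.1]
tcp_rot: [-180.0, 0.0, 97.3]
ft_force: [-0.5, 0.7, -0.9]
finger_gap: 33.1
grip_force: 50.5
now [615.12 -54.39 102.09] [-179.98    0.     97.34] F tool [ 0.8 -0.4  0.9] T tool [0.   0.02 0.06]
14 [-0.047  0.023 -0.011] -0.001 97.4
8 [-0.647  0.024 -0.011] -0.001 97.4
```

No binding so far. I'll ease towards home and watch the axial force.

```bash
python3 -m handwheel '{"series": [[[-0.15,0,0,0,0,0,0.3],[-0.3,0,0,0,0,0,0.3],[-0.45,0,0,0,0,0,0.3],[-0.45,0,0,0,0,0,0.3],[-0.45,0,0,0,0,0,0.3]]]}'
python3 -c "
from fit import *
plan([8])"
```

```text
time: 24.2
tool_pos: [615.7, -58.9, 102.1]
tcp_rot: [-180.0, 0.0, 97.3]
ft_force: [0.2, -0.2, -1.8]
finger_gap: 33.0
grip_force: 50.5
now [615.73 -58.89 102.12] [-179.98    0.     97.33] F tool [-0.2  0.2  1.8] T tool [ 0.    0.03 -0.05]
8 [-0.194  0.021 -0.008] -0.001 97.4
```

```bash
python3 -m handwheel '{"series": [[[-0.08,0,0,0,0,0,0.3],[-0.16,0,0,0,0,0,0.3],[-0.2,0,0,0,0,0,0.3],[-0.2,0,0,0,0,0,0.3],[-0.2,0,0,0,0,0,0.3]]]}'
python3 -c "
from fit import *
plan([8])"
```

```text
time: 24.82
tool_pos: [615.8, -59.6, 102.1]
tcp_rot: [-180.0, -0.1, 97.4]
ft_force: [-1.8, 6.2, -0.1]
finger_gap: 32.8
grip_force: 50.7
now [615.82 -59.56 102.08] [-1.7997e+02 -1.0000e-01  9.7370e+01] F tool [ 6.3 -1.   0.1] T tool [0.12 1.01 0.05]
8 [-0.126  0.02  -0.012] -0.0 97.4
```

```bash
python3 -m handwheel '{"series": [[[-0.04,0,0,0,0,0,0.3],[-0.04,0,0,0,0,0,0.3],[-0.04,0,0,0,0,0,0.3],[-0.04,0,0,0,0,0,0.3]]]}'
python3 -c "
from fit import *
plan([8])
from bench import eyes
s=eyes.snapshot('scene'); u,v=proj(s,[614,-55,125])[0].astype(int); print(u,v)
cv2.imwrite('pics/s9.png',cv2.resize(s['img'][v-30:v+30,u-40:u+40,::-1],(800,600),interpolation=2))"
```

```text
time: 25.32
tool_pos: [615.8, -59.5, 102.1]
tcp_rot: [-180.0, -0.1, 97.4]
ft_force: [-0.9, 7.7, 0.8]
finger_gap: 32.9
grip_force: 50.7
now [615.78 -59.54 102.07] [-1.7996e+02 -1.3000e-01  9.7380e+01] F tool [ 7.7  0.1 -0.7] T tool [0.1  1.24 0.06]
8 [-0.128  0.024 -0.013] 0.0 97.4
270 184
```

View pics/s9.png

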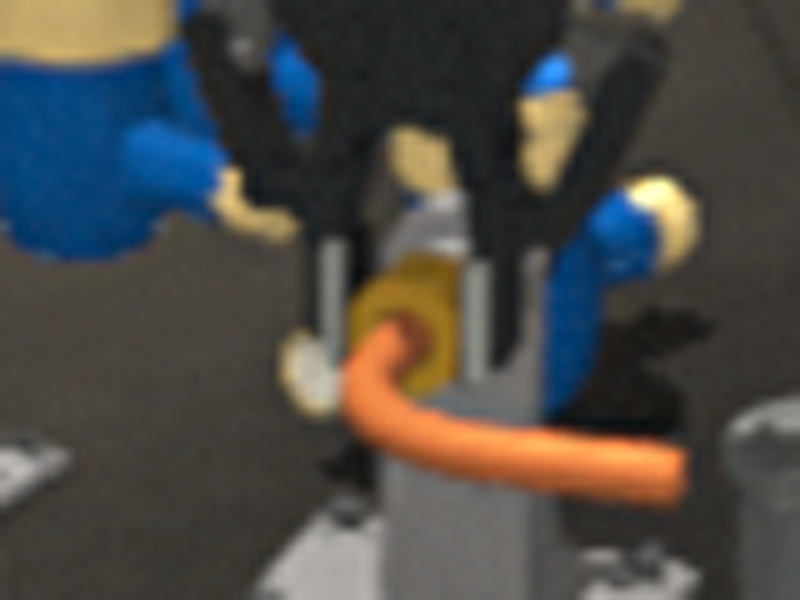

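The axial force rose to 7.7 N without any more travel, and the position matches home to within about 1 mm. In the scene crop the nut is at (410,330), against the stand with the collar covered. I'll relax the push, release and lift straight up.

```bash
python3 -m handwheel '{"series": [[[0.08,0,0,0,0,0,0.3],[0.13,0,0,0,0,0,0.3],[0.13,0,0,0,0,0,0.3],[0.13,0,0,0,0,0,0.3]]]}'
python3 -m handwheel '{"series": [[[0,0,0,0,0,0,0.5],[0,0,0,0,0,0,0.7],[0,0,0,0,0,0,0.8],[0,0,0,0,0,0,0.8],[0,0,0,0,0,0,0.8],[0,0,-2,0,0,0,0.8],[0,0,-5,0,0,0,0.8],[0,0,-9,0,0,0,0.8],[0,0,-13,0,0,0,0.8],[0,0,-13,0,0,0,0.8],[0,0,-13,0,0,0,0.8],[0,0,-13,0,0,0,0.8]]]}'
python3 - <<'E'
from fit import *
from bench import eyes,status
s=eyes.snapshot("top"); np.savez("t9.npz",**s)
p=fit(s,np.load("p1.npy"),lo=30)
s0=dict(np.load("top0.npz")); print("before:"); fit(s0,np.load("p1.npy"),lo=30)
w=eyes.snapshot("wrist"); np.savez("w9.npz",**w)
d=np.abs(s["img"].astype(int)-s0["img"]).max(2)>60; 
for n,(u,v) in dict(cup=(507,372),oil=(376,252)).items():
    u,v=int(u/1.5625),int(v/1.5625); print(n,d[v-14:v+14,u-14:u+14].sum())
# wrist view: nut extents
u,v=proj(w,[616,-60,115])[0].astype(int); print("nut px",u,v)
cv2.imwrite("pics/w9.png",cv2.resize(w["img"][max(0,v-75):v+75,max(0,u-100):u+100,::-1],(800,600),interpolation=2))
E
```

```text
time: 25.88
tool_pos: [615.8, -59.6, 102.1]
tcp_rot: [-180.0, -0.0, 97.3]
ft_force: [-0.3, 4.9, -0.3]
finger_gap: 32.4
grip_force: 50.7
time: 27.38
tool_pos: [615.2, -59.8, 230.9]
tcp_rot: [-179.9, -0.0, 97.3]
ft_force: [0.1, -0.3, -1.1]
finger_gap: 68.2
grip_force: 0.0Traceback (most recent call last):
  File "<stdin>", line 4, in <module>
  File "fit.py", line 30, in fit
    v=map_coordinates(M,[(pts[:,1]-y0)*4,(pts[:,0]-x0)*4],order=1)>.5; E=P[-1]+t*uu[v].max()
                                                                                 ~~~~~~~~~^^
    return umr_maximum(a, axis, None, out, keepdims, initial, where)
ValueError: zero-size array to reduction operation maximum which has no identity
```

```bash
python3 -c "
from fit import *
goal([560,-110,231],90)"
```

```text
shift cm [-4.272 -6.11  -0.013] rotvec [-0.0027 -0.0005  0.128 ]
```

```bash
python3 -m handwheel '{"series": [[[-2,-3,0,0,0,0.06,0.8],[-4.3,-6.1,0,0,0,0.128,0.8],[-4.3,-6.1,0,0,0,0.128,0.8],[-4.3,-6.1,0,0,0,0.128,0.8],[-4.3,-6.1,0,0,0,0.128,0.8]]]}'
python3 - <<'E'
from fit import *
from bench import eyes,status
w=eyes.snapshot("wrist"); np.savez("w9.npz",**w)
e=np.array([-1.431,.84])
h=cv2.cvtColor(warp(w,480,-100,720,560,z=132),cv2.COLOR_RGB2HSV)   # top flat height
try: fit(w,np.load("p1.npy"),lo=55)
except Exception as x: print(x)
W=warp(w,480,-120,800,640,z=132); np.save("W.npy",W)
h=cv2.cvtColor(W,cv2.COLOR_RGB2HSV)
# profile along tube direction through nut top (true x=616,y=-61): print HSV along y
for y in np.arange(-95,-25,3.0):
    i=int((y+e[1]+120)*4); x=616.5-(y+63.8)*0.13; j=int((x+e[0]-480)*4); print(y,h[i,j].tolist(),end="; ")
E
```

```text
time: 28.05
tool_pos: [561.2, -109.8, 231.8]
tcp_rot: [-180.0, -0.0, 90.1]
ft_force: [0.6, 0.2, -0.2]
finger_gap: 68.4
grip_force: 0.0
p [618.4309, -61.8396, 1.7853, -0.0, 0.0135, -0.034] n 34 / 34 width 16.22 res 0.04 0.18 end [507.9   1.7] [507.9   1.7] dir [102.29 191.12]
-95.0 [17, 11, 162]; -92.0 [30, 2, 249]; -89.0 [30, 1, 250]; -86.0 [20, 11, 206]; -83.0 [30, 2, 251]; -80.0 [20, 3, 252]; -77.0 [30, 2, 251]; -74.0 [29, 74, 255]; -71.0 [29, 82, 255]; -68.0 [29, 80, 255]; -65.0 [29, 79, 255]; -62.0 [29, 80, 255]; -59.0 [29, 79, 255]; -56.0 [30, 75, 255]; -53.0 [30, 76, 255]; -50.0 [27, 99, 254]; -47.0 [18, 101, 255]; -44.0 [18, 99, 255]; -41.0 [17, 102, 255]; -38.0 [18, 99, 255]; -35.0 [18, 101, 255]; -32.0 [18, 99, 255]; -29.0 [18, 101, 255]; -26.0 [18, 102, 255];
```

```bash
python3 -c "
from bench import r
print(r.hand_in())"
```

```text
the job is handed in; nothing more can be done
None
```

The brass nut went mouth first round the bend to a firm stop at the collar and was released; peak measured push was 7.7 N, the tail end is within about 0.3 mm of where it was, the arm went nowhere near the bottle, meter or cup (not re-measured at the end), and the job was handed in at about 28 s.

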